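# Lock the sample jar into the guarded bay

### The job

Put the squat wide sample jar away in the guarded bay: lift the gate's latch bar out of its catch by the thumb lever, swing the gate wide open and pull the tray right out by its handle. Stand the jar upright inside the tray's rim and let go of it, push the tray fully home, then shut the gate so that the latch bar has dropped back fully into its catch. Keep the jar upright throughout and leave the other bottles, dishes and tools where they stand.

Things in the scene. Friction and masses are not known exactly. Their poses are not given: they have to be found in the camera images.
- bay: Fixed low steel bay, clear sides and roof, at its own yaw. Origin: bench level, on the gate line, mid mouth; +x runs into the bay, +y to its left (hinge side) seen from the robot. 175 deep, 230 wide. Posts at y = +98 and -106, 112 high. The roof (103 high) covers x = 45 to 174; the 45 strip behind the gate is open above. Only thumb tab and tray handle rise above 112.
- gate (a joint): Angle (rad) of the gate, a framed clear panel 170 long, 8 thick, top 101 above the bench: 0 = shut across the mouth (along the bay's y), growing as its free (right, -y) end swings out towards the robot; at 1.57 it sticks out along the bay's -x at the left of the mouth; stop at 1.8. Light friction (0.06 N m); stays where it is left.
- latch (a joint): Angle (rad) of the bar on the gate: 0 = level, its lower stop; grows as its free end lifts, stop 0.5; falls by its weight. Pivot on the gate's outer face, 65 from the gate hinge, 12 in front, 70 above the bench; bar from 53 to 202 from the hinge. Clears the catch from about 0.17 (tab 14 up). A gate pushed shut by its panel, tab free, makes the bar ride up the catch's ramp and drop in.
- thumb_tab (a point): Middle of the grip part of the thumb lever: an upright dark steel tab fixed to the latch bar, 10 thick (across the gate), 26 wide along it, reaching from 110 to 155 above the bench, this point at 135, clear above gate and roof. 80 from the latch pivot, 145 along the gate from its hinge, 12 in front of its middle plane. Lifting it raises the bar; the same grip can swing the gate.
- bar_tip (a point): Free end of the latch bar, on its centre line, 130 from the pivot, 195 from the gate hinge; bar 6 thick and 16 high. 70 above the bench when down.
- keeper (a point): The catch on the right post: where the bar's centre lies when latched, 70 above the bench. Its lip stands in front of the bar, top 78 above the bench, 3 of play; on the robot's side a sloping run-up ramp reaches 68 in front of the gate line (the bar meets it at a gate angle of about 0.25).
- gate_hinge (a point): Point on the gate's vertical hinge axis, 100 above the bench, at bay x = 0, y = +85.
- tray (a joint): Travel (m) of the sliding tray: 0 = home in the bay, growing as it is pulled out along the bay's -x, stop at 0.15. Friction about 1.5 N; stays where it is left. The shut gate blocks it after about 20 mm.
- tray_handle (a point): Middle of the tray's handle bar, a round steel bar 10 thick running 48 along the bay's y atop two uprights at the tray's front, 138 above the bench; at bay x = +30, y = 0 when the tray is home.
- tray_floor (a point): Centre of the tray's flat inner floor, 12 above the bench, 55 behind the handle. The floor inside the rim (top 24 above the bench) measures 110 along the bay's x and 90 across. The jar may stand up to 20 farther back than this point, to keep the gripper clear of the handle.
- jar: The sample jar: squat, wide, brown glass with a white cap of the same width, 56 in diameter, 74 tall, 0.15 to 0.3 kg. Origin at the centre of its underside, z up. It stands on the bench to the right of the bay, among a taller bottle and a glass beaker.
- tall_bottle: Bystander: brown bottle, 58 in diameter, 170 tall, standing. Origin at the centre of its underside.
- beaker: Bystander: open glass beaker, 68 in diameter, 90 tall. Origin at the centre of its underside.
- vial: Bystander: small brown vial, 28 in diameter, 56 tall, left of the bay. Origin at the centre of its underside.
- dish: Bystander: white bowl, 90 in diameter, 30 tall, right of the bay. Origin at the centre of its underside.
- spatula: Bystander: spatula 200 long lying on the bench left of the open gate. Origin under its middle.
Not all that is in view belongs to the job. What is shaped like the jar but yellow is not meant.

How it is judged:
On the way, in this order (a step that is already met when the one before it is completed fails the run):
1. the latch bar is lifted clear of its catch while the gate is still shut (value of joint latch above 0.13 rad and value of joint gate below 0.12 rad), for 0.05 s.
2. the gate is swung wide open (value of joint gate above 1.2 rad), for 0.1 s.
3. the tray is pulled right out (value of joint tray above 0.125 m), for 0.1 s.
4. the jar stands upright inside the rim of the pulled-out tray, let go (horizontal distance between jar and tray_floor below 0.032 m and z of jar in the frame of tray_floor below 0.005 m and angle between jar's own z axis and vertical below 0.08 rad and value of joint tray above 0.09 m and contact force between jar and the fingers below 0.2 N), for 0.2 s.
5. the tray is pushed home with the jar on it (horizontal distance between jar and tray_floor below 0.032 m and z of jar in the frame of tray_floor below 0.005 m and angle between jar's own z axis and vertical below 0.08 rad and value of joint tray below 0.012 m), for 0.2 s.
At the end, for the whole second after the job is handed in: The jar stands upright (within 0.08 rad) and at rest inside the tray's rim (within 32 mm of the floor's centre), the tray is home within 12 mm, the gate is shut within 0.035 rad and the latch bar is down in its catch within 0.04 rad (all of step 5 and value of joint gate below 0.035 rad and value of joint latch below 0.04 rad and linear speed of jar below 0.02 m/s); the robot touches nothing.
It fails at once if the jar is tipped (more than 0.5 rad) (angle between jar's own z axis and vertical above 0.5 rad).
It fails at once if a bystander is shifted from its place (more than 40 mm; the spatula 50 mm) (distance of any of tall_bottle, beaker, vial, dish from where it was at the start of the episode above 0.04 m or distance of spatula from where it was at the start of the episode above 0.05 m).
It fails at once if a standing bystander is knocked over (angle between any of tall_bottle, beaker, vial, dish's own z axis and vertical above 0.5 rad).
It also fails if it takes over 72 s, if anything falls off the work surface, if the arm or the gripper's body presses on something with over 40 N, if the wrist force passes 120 N, or if a joint passes its speed limit or range.

### The arm

A 7-joint arm with a two-finger parallel gripper is mounted at the origin on the work surface. World frame = base frame: x ahead of the robot, y to its left, z up, the work surface at z = 0. Lengths are in m, angles in rad, forces in N, time in s.
With the tool pointing down it reaches from about 0.425 to 0.95 m from the base axis. Payload 4.7 kg.
Tool frame: the origin (TCP) lies midway between the tips of the shut fingers; the grasp point (between the pads) lies 19 mm behind it; z points along the fingers, y is the line along which they close (so a half turn about z gives the same grasp; the last joint's range is limited). The gripper opens to 87 mm and grips with 3 to 60 N. Pads are 19 mm wide; open, the fingers measure 117 mm over their backs; the gripper's body (75 mm by 190 mm) begins 51 mm behind the grasp point.
Start: joints at [1.13, 0.469, -0.049, 1.532, 0.024, 1.141, -0.082], TCP at [0.27, -0.619, 0.223] pointing down, gripper open.
Joint ranges: [-2.59, 2.59], [-0.33, 1.99], [-1.39, 1.29], [0.1, 2.45], [-1.04, 4.18], [0.21, 1.99], [-2.66, 2.66]. Speed limits (rad/s): [2.57, 2.57, 3.14, 3.14, 3.14, 3.14, 3.14].

### API

Orientations are given as a unit quaternion [w, x, y, z].
In Python, from cell import * gives the robot as it stands.
- The arm moves only by the tool servo_tool, never from a script. Its argument "motion" is a list of rows, each a list of 7 numbers: the shift along the tool's x, y, z each as a share of 0.25 m, from -1 to 1, then the turn, a rotation vector about the tool's x, y, z each as a share of pi/4 rad, from -1 to 1, then the gripper's target within -1 to 1 (shut at 1, half-way at 0, fully open at -1). A call has 1 to 5 rows; each row is the pose to reach, as a shift and turn from the pose commanded when the call began, along the tool's axes at that moment; what a row does not reach only later rows make up. A row lasts 1/8 s, in which the tool goes at most 62.5 mm and 10.7 degrees, less where a joint would pass 70% of its speed; a pose out of reach is approached as far as the arm can. A call with a number of a shift or a turn outside -1 to 1 is refused whole. A call with a gripper value outside its range is refused whole. The fingers move at their own pace and stop on an object; "squeeze" is the grip in N (left out, the last holds). Time passes only in rows, so rows that repeat a pose let the fingers close. It gives the time, the measured TCP pose, the force, the opening and the grip force at its end, in the units of the state.
- get_state(): the state, without advancing time (a new reading comes with each control period).
- capture(name): name is "side" or "top"; returns the picture (480x640x3 uint8, red, green, blue); there is no depth.
- calibration(name): a dict with "fx", "fy", "cx", "cy" (pixels), "rvec" (rotation vector, rad) and "tvec" (3), from world to camera coordinates, as OpenCV has them. Camera axes: x right, y down, z forward; pixel columns grow to the right and rows downward; lengths in m; the calibration is good to about 2 mm. A picture is of the moment at which its call begins. calibration takes no time and is no camera call.
- sign_off(): hands the job in; it is judged then, once.
Trained networks look in the newest picture that a camera, given by its name, has taken for a name from the list of things; names that differ only in an ending like _2 or _b are one class to them, and where a whole thing is asked for, a point or a joint stands for the part that bears it (a point fixed in the world has none). Each returns a list of dicts, best first, with "p" (0 to 1); they miss things now and then, are a little off and sometimes report something else, mostly with a low value. They report only what shows in the picture. A call takes as long as a camera call. They do not tell look-alikes from the thing itself.
- cut_out(camera, name): "pixels" (480x640 bool, what is visible of it) and "box" ([left, top, right, bottom] in pixels, round what is visible of it).
The state is a dict: "t": time; "joint_pos": joint angles; "joint_vel": joint speeds; "joint_torque": joint torques, N m; "tool_pos": TCP position; "ee_rot": TCP orientation; "ft_force": force on the tool from outside, world axes, zero at the start; "ft_torque": the same for the moment, N m; "finger_gap": opening from 0.0 (shut) to 1.0 (fully open); "gripper_force": force on a finger pad.
Only numpy, scipy, OpenCV 4.12 (cv2) and the standard library are available. Lean on these libraries where they do the work, as an engineer would, in place of code of your own. Each camera call takes 0.05 s, during which the arm holds its last target. There are 200 camera calls.

## Working session

There is one attempt and no reset: what is moved stays moved. The work goes in short steps, Python scripts to look and compute and a tool call to move; the robot and the scene stay as the last step left them, time stands still between calls to the robot, and variables do not carry over. Pictures are saved under pics/ and viewed, at most 10 in all, crops included, and the job is handed in when it is done.

Besides the shell and the picture viewer there is one more tool, called after ">>>" by a JSON object that holds its "api" and its "payload". servo_tool: Moves the arm, as the interface text tells. Its arguments: {"type":"object","properties":{"motion":{"type":"array","items":{"type":"array","items":{"type":"number","minimum":-1,"maximum":1}}},"squeeze":{"type":"number"}},"required":["motion"]}

```bash
mkdir -p pics; python3 - <<'E'
from cell import *
import cv2,numpy as np
s=get_state();print(s['t'],s['tool_pos'],s['ee_rot'],s['finger_gap'])
for c in('side','top'):
    k=calibration(c);print(c,k)
    R=cv2.Rodrigues(np.array(k['rvec'],float))[0];print(-R.T@np.array(k['tvec']))
    im=capture(c);cv2.imwrite(f'pics/{c}0.png',cv2.cvtColor(im,cv2.COLOR_RGB2BGR))
    for n in('jar','thumb_tab','tray_handle','keeper','gate','bay'):
        for d in cut_out(c,n)[:2]:
            ys,xs=np.nonzero(d['pixels']);print(c,n,round(d['p'],2),d['box'],xs.mean().round(1),ys.mean().round(1))
E
```

```text
0.0 [ 0.26993921 -0.61802421  0.22148785] [-9.49059802e-04  9.78870334e-01  2.04479604e-01 -2.44523026e-04] 1.0003237318146452
side {'fx': 593.4749234899804, 'fy': 593.4749234899804, 'cx': 312.3446655390155, 'cy': 254.70093398371358, 'rvec': array([ 0.39417521, -2.62568085,  1.44819571]), 'tvec': array([0.54233299, 0.18270256, 1.20158968])}
[0.27975788 1.0369601  0.78598494]
side jar 0.72 [328.3, 196.2, 350.8, 232.5] 340.3 215.6
side jar 0.57 [300.1, 178.8, 319.5, 212.6] 308.5 195.5
side thumb_tab 0.81 [268.4, 246.7, 288.8, 311.1] 277.5 275.5
side tray_handle 0.72 [236.0, 257.4, 257.2, 309.7] 250.2 287.1
side keeper 0.77 [169.6, 246.7, 306.9, 362.0] 226.7 303.3
side gate 0.86 [254.8, 248.4, 285.5, 342.7] 269.3 295.4
side gate 0.68 [236.5, 256.9, 261.0, 308.4] 250.3 286.5
side bay 0.75 [167.3, 244.2, 309.5, 359.7] 226.9 303.5
top {'fx': 459.9077933350141, 'fy': 459.9077933350141, 'cx': 326.8498235976933, 'cy': 241.42859056220925, 'rvec': array([ 2.03570823, -2.17878112,  0.24402537]), 'tvec': array([0.03471292, 0.5542433 , 1.04740278])}
[0.31236808 0.01543103 1.14351706]
top jar 0.63 [434.3, 213.7, 462.6, 241.7] 447.7 225.6
top jar 0.59 [462.7, 165.6, 490.4, 196.8] 475.4 180.9
top tray_handle 0.75 [247.2, 193.3, 288.4, 216.9] 266.0 203.1
top keeper 0.69 [222.3, 143.0, 317.0, 241.5] 266.9 188.6
top gate 0.58 [232.3, 204.4, 315.9, 232.9] 268.4 218.6
```

View pics/top0.png

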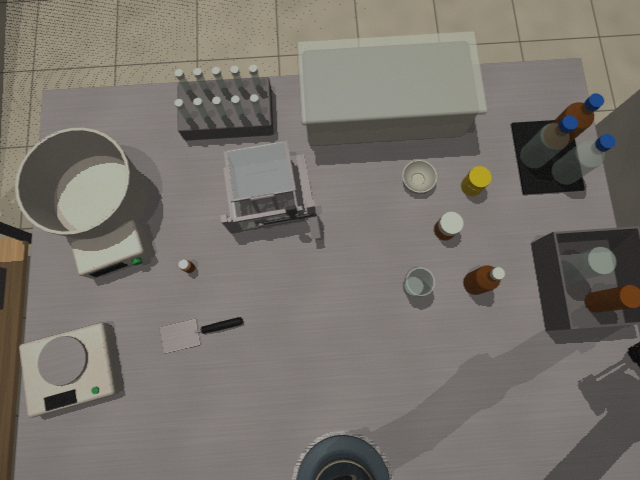

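View pics/side0.png

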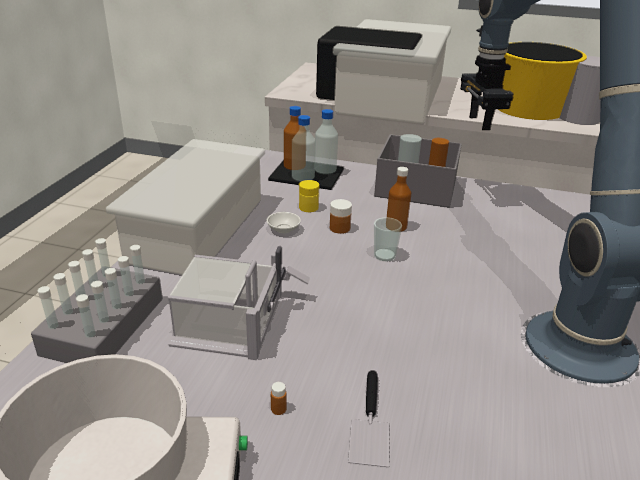

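The top view shows the jar at about (449,227) with the bottle at (483,280), beaker at (420,282) and yellow decoy at (476,180). The bay is at about (268,190), its mouth towards the robot. The side view shows the jar at (340,216), the tab at (279,265) and the bay at (230,300). I'll zoom in on the bay next.

```bash
cat > h.py <<'E'
from cell import *
import cv2,numpy as np
from scipy.optimize import least_squares
from scipy.spatial.transform import Rotation as Ro
K={c:calibration(c) for c in('side','top')}
def proj(c,P):
    k=K[c];M=np.array([[k['fx'],0,k['cx']],[0,k['fy'],k['cy']],[0,0,1]])
    return cv2.projectPoints(np.array(P,float).reshape(-1,3),k['rvec'],k['tvec'],M,None)[0][:,0]
def onz(c,uv,z):
    k=K[c];R=cv2.Rodrigues(k['rvec'])[0];C=-R.T@k['tvec']
    d=R.T@np.array([(uv[0]-k['cx'])/k['fx'],(uv[1]-k['cy'])/k['fy'],1]);return C+d*(z-C[2])/d[2]
def bayw(b,p): # b=x,y,yaw
    p=np.atleast_2d(p);c,s=np.cos(b[2]),np.sin(b[2])
    return np.c_[b[0]+c*p[:,0]-s*p[:,1],b[1]+s*p[:,0]+c*p[:,1],p[:,2]]
def save(c,n):
    im=capture(c);cv2.imwrite(f'pics/{n}.png',im[:,:,::-1]);return im
E
python3 - <<'E'
from h import *
a=cv2.imread('pics/top0.png')[130:250,210:330];b=cv2.imread('pics/side0.png')[235:365,160:320]
a=cv2.resize(a,(400,400),interpolation=2);b=cv2.resize(b,(400,325),interpolation=2)
o=np.zeros((400,800,3),np.uint8);o[:,:400]=a;o[:325,400:]=b;cv2.imwrite('pics/crop0.png',o)
print('handle',onz('top',(266,203),.138),onz('side',(250,259),.138))
print('jar',onz('top',(451,223),.074),onz('side',(340.5,206),.074))
E
```

```text
handle [0.63730599 0.1308623  0.138     ] [0.66697585 0.10887661 0.138     ]
jar [ 0.57768811 -0.30392916  0.074     ] [ 0.57678207 -0.29051059  0.074     ]
```

View pics/crop0.png

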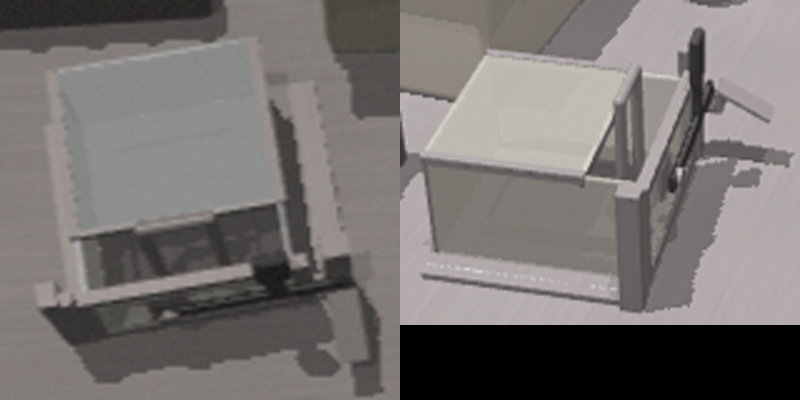

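The crop shows (full-image pixels) the handle bar at top (249.9,198.4)-(273.9,194.8) and side (256,263)-(247,274). The tab top is at top (291,210) and side (279,247). The left post top is at top (224,218) and side (253,311).

```bash
python3 - <<'E'
from h import *
pts=[('top',(249.9,198.4),(.03,.024,.141)),('top',(273.9,194.8),(.03,-.024,.141)),('side',(255.7,263.5),(.03,-.024,.141)),('side',(247.5,273.5),(.03,.024,.141)),
('top',(291,210.4),(-.012,-.06,.155)),('side',(279.2,247),(-.012,-.06,.155)),('top',(224.1,217.9),(0,.098,.112)),('side',(252.8,311),(0,.098,.112))]
f=lambda b:np.concatenate([proj(c,bayw(b,p))[0]-uv for c,uv,p in pts])
r=least_squares(f,[.62,.13,.1],loss='soft_l1');b=r.x;print(b,np.degrees(b[2]));print(f(b).reshape(-1,2).round(1))
np.save('b.npy',b)
for n,p in dict(tab=(-.012,-.06,.135),handle=(.03,0,.138),hout=(-.12,0,.138),hinge=(0,.085,.1),roofFR=(.045,-.09,.103)).items():print(n,bayw(b,p)[0].round(4))
j=[(c,d) for c in('top','side') for d in cut_out(c,'jar')[:1]]
for c,d in j:
    k=K[c];
    def g(q):
        a=np.linspace(0,2*np.pi,40);P=proj(c,np.r_[[(q[0]+.028*np.cos(t),q[1]+.028*np.sin(t),z) for z in(0,.074) for t in a]])
        return np.r_[P.min(0),P.max(0)]-d['box']
    r=least_squares(g,[.577,-.297]);print(c,r.x,r.fun)
E
```

```text
[0.62204793 0.13564028 0.07904767] 4.529097649309053
[[ 2.1 -0.3]
 [-1.   0.4]
 [-0.5 -3.3]
 [ 0.6 -0.1]
 [-0.6 -1.7]
 [ 0.9  0.7]
 [-0.4  0.8]
 [-0.4 -0.3]]
tab [0.6148 0.0749 0.135 ]
handle [0.652 0.138 0.138]
hout [0.5024 0.1262 0.138 ]
hinge [0.6153 0.2204 0.1   ]
roofFR [0.674  0.0495 0.103 ]
top [ 0.57442231 -0.30575444] [-1.02393846 -0.61419696  0.96048255  0.62290864]
side [ 0.58349261 -0.31262517] [-0.00511418  0.78604541  0.00293025 -0.7055038 ]
```

```bash
cat >> h.py <<'E'
def pose(pos,yaw,tilt=0,):
    """tool down, tool x at world yaw; tilt = turn about tool y"""
    R=Ro.from_euler('z',yaw)*Ro.from_euler('x',np.pi)*Ro.from_euler('y',tilt);return np.array(pos,float),R
def cur():
    s=get_state();q=s['ee_rot'];return np.array(s['tool_pos']),Ro.from_quat([q[1],q[2],q[3],q[0]])
def plan(T,start=None):
    """T: list of calls, each list of poses; prints share rows"""
    p,R=start or cur()
    for call in T:
        for (a,B) in call:
            d=R.inv().apply(a-p)/.25;w=(R.inv()*B).as_rotvec()/(np.pi/4)
            print(np.r_[d,w].round(3).tolist(),'!' if max(abs(d).max(),abs(w).max())>1 else '')
        p,R=call[-1];print('--')
E
python3 - <<'E'
from h import *
pts=[('top',(249.9,198.4),(.03,.024,.141)),('top',(273.9,194.8),(.03,-.024,.141)),('side',(255.7,263.5),(.03,-.024,.141)),('side',(247.5,273.5),(.03,.024,.141)),
('top',(291,210.4),(-.012,-.06,.155)),('side',(279.2,247),(-.012,-.06,.155)),('top',(224.1,217.9),(0,.098,.112)),('side',(252.8,311),(0,.098,.112))]
rf=[((232.5,200.8),.045,0),((294,190.9),.045,1),((225.6,151.6),.174,0),((286.5,142.6),.174,1)]
rs=[((169.8,297.8),.174,0),((233.5,307.5),.045,0),((195,256),.174,1)]
f=lambda b:np.concatenate([proj(c,bayw(b,p))[0]-uv for c,uv,p in pts]+[proj('top',bayw(b,(x,b[3+i],.103)))[0]-uv for uv,x,i in rf]+[proj('side',bayw(b,(x,b[3+i],.103)))[0]-uv for uv,x,i in rs])
r=least_squares(f,[.62,.13,.1,.09,-.09],loss='soft_l1');b=r.x;print(b,np.degrees(b[2]));print(f(b).reshape(-1,2).round(1))
np.save('b.npy',b[:3])
for n,uv,z in(('beaker',(420,280),.09),('bottle',(497,273),.17),('dish',(419,176),.03),('yellow',(480,176),.074),('jar',(451,223),.074)):print(n,onz('top',uv,z).round(3))
tab=bayw(b,(-.012,-.06,.118))[0];y=b[2]+np.pi/2
print(tab);plan([[pose([.45,-.42,.26],np.radians(60))],[pose([.52,-.17,.26],y)],[pose([tab[0],tab[1],.22],y)],[pose(tab,y)]])
E
```

```text
[ 0.62180919  0.13563538  0.09628222  0.07658189 -0.07231362] 5.516564711690925
[[ 1.9  0.1]
 [-1.3  0.4]
 [-0.7 -3.2]
 [ 0.8  0.1]
 [-0.5 -2.1]
 [ 0.5  0.6]
 [-0.3  1.6]
 [ 0.6 -0.2]
 [-1.   0.1]
 [-0.3  0.3]
 [-0.5 -0.8]
 [-0.6 -1.1]
 [-0.9 -2.1]
 [ 0.1 -2.9]
 [ 1.1 -0.9]]
beaker [ 0.443 -0.211  0.09 ]
bottle [ 0.437 -0.359  0.17 ]
dish [ 0.718 -0.251  0.03 ]
yellow [ 0.692 -0.39   0.074]
jar [ 0.578 -0.304  0.074]
[0.61563278 0.07475968 0.118     ]
[0.977, -0.44, -0.15, 0.0, -0.0, -0.809] 
--
[1.006, -0.258, -0.0, -0.0, 0.0, -0.789] !
--
[0.938, 0.475, 0.16, 0.0, 0.0, 0.0] 
--
[0.0, -0.0, 0.408, 0.0, 0.0, 0.0] 
--
```

>>> {"api": "servo_tool", "payload": {"motion": [[0.98,-0.44,-0.2,0,0,-0.81,-1],[0.98,-0.44,-0.2,0,0,-0.81,-1],[0.98,-0.44,-0.2,0,0,-0.81,-1],[0.98,-0.44,-0.2,0,0,-0.81,-1],[0.98,-0.44,-0.2,0,0,-0.81,-1]], "squeeze": 30}}

```text
t: 1.42
tool_pos: [0.4545, -0.4154, 0.2739]
ee_rot: [0.001, 0.864, 0.504, 0.001]
ft_force: [-1.0, -0.1, -0.1]
finger_gap: 0.998
gripper_force: 0.0
```

>>> {"api": "servo_tool", "payload": {"motion": [[1,-0.26,0,0,0,-0.79,-1],[1,-0.26,0,0,0,-0.79,-1],[1,-0.26,0,0,0,-0.79,-1],[1,-0.26,0,0,0,-0.79,-1],[1,-0.26,0,0,0,-0.79,-1]]}}

```text
t: 2.05
tool_pos: [0.5205, -0.1647, 0.2733]
ee_rot: [0.0, 0.668, 0.744, 0.001]
ft_force: [0.5, 0.1, 0.3]
finger_gap: 1.0
gripper_force: 0.0
```

>>> {"api": "servo_tool", "payload": {"motion": [[0.94,0.48,0.16,0,0,0,-0.3],[0.94,0.48,0.16,0,0,0,-0.3],[0.94,0.48,0.16,0,0,0,-0.3],[0.94,0.48,0.16,0,0,0,-0.3],[0.94,0.48,0.16,0,0,0,-0.3]]}}

```text
t: 2.68
tool_pos: [0.6159, 0.0792, 0.2319]
ee_rot: [-0.001, 0.67, 0.743, 0.001]
ft_force: [0.3, -0.8, -0.4]
finger_gap: 0.664
gripper_force: 0.0
```

```bash
python3 - <<'E'
from h import *
b=np.load('b.npy');s=get_state();print(s['t'],s['finger_gap'],s['joint_pos']);p,R=cur();print(p,R.as_matrix().round(3))
a=save('top','t1')[130:250,210:330];c=save('side','s1')[205:345,190:350]
o=np.zeros((400,800,3),np.uint8);o[:,:400]=cv2.resize(a,(400,400),interpolation=2);o[:350,400:]=cv2.resize(c,(400,350),interpolation=2);cv2.imwrite('pics/c1.png',o[:,:,::-1])
tab=bayw(b,(-.012,-.06,.118))[0];plan([[pose(tab,b[2]+np.pi/2)]])
E
```

```text
2.675 0.6635148910661923 [ 0.22271616  0.43298609 -0.57239718  1.63291184  0.24914423  1.15001987
 -0.30725886]
[0.61594521 0.07921936 0.23185697] [[-0.103  0.995 -0.001]
 [ 0.995  0.103  0.002]
 [ 0.002 -0.001 -1.   ]]
[-0.006, -0.001, 0.456, -0.001, -0.001, 0.005] 
--
```

View pics/c1.png

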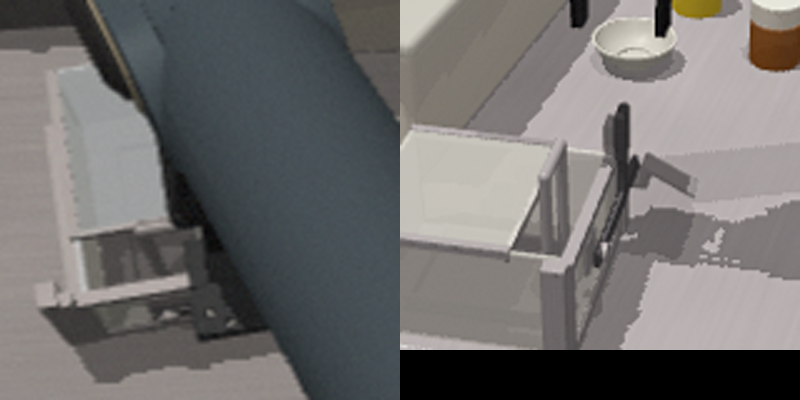

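The crop shows the open fingertips straddling the tab line in the side view, with the dish visible behind them. I'll descend and grip the tab.

>>> {"api": "servo_tool", "payload": {"motion": [[-0.01,0,0.2,0,0,0,-0.3],[-0.01,0,0.4,0,0,0,-0.3],[-0.01,0,0.45,0,0,0,-0.3],[-0.01,0,0.45,0,0,0,-0.3],[-0.01,0,0.45,0,0,0,0.5]]}}

```text
t: 3.4
tool_pos: [0.6176, 0.0722, 0.1225]
ee_rot: [0.001, 0.672, 0.74, 0.002]
ft_force: [0.0, 0.2, -0.1]
finger_gap: 0.598
gripper_force: 0.0
```

>>> {"api": "servo_tool", "payload": {"motion": [[0,0,0,0,0,0,1],[0,0,0,0,0,0,1],[0,0,0,0,0,0,1],[0,0,0,0,0,0,1],[0,0,0,0,0,0,1]]}}

```text
t: 4.03
tool_pos: [0.6161, 0.0725, 0.1201]
ee_rot: [0.0, 0.672, 0.741, 0.0]
ft_force: [-0.3, 0.3, 0.5]
finger_gap: 0.113
gripper_force: 30.0
```

```bash
cat >> h.py <<'E'
def gatepose(b,g,l,r0=.145,z0=.118,off=.012):
    """TCP pose gripping tab at gate angle g, latch l; r0 along gate, z0 TCP height at l=0"""
    u,z=r0-.065,z0-.07
    u2,z2=u*np.cos(l)-z*np.sin(l),u*np.sin(l)+z*np.cos(l)
    r=.065+u2;c,s=np.cos(-g),np.sin(-g)
    v=np.array([-off,-r]);q=np.array([c*v[0]-s*v[1],s*v[0]+c*v[1]])+[0,.085]
    P=bayw(b,(q[0],q[1],.07+z2))[0];yaw=b[2]-g
    # tool down with x along gate-hinge side, then tilted about outward normal by l
    R=pose(P,yaw+np.pi/2)[1];n=np.array([np.cos(yaw),np.sin(yaw),0])
    return P,Ro.from_rotvec(n*l)*R if False else Ro.from_rotvec(-n*l*TS)*R
TS=1
E
python3 - <<'E'
from h import *
b=np.load('b.npy');s=get_state();print(s['t'],s['finger_gap']*87,s['gripper_force'],s['ft_force']);p,R=cur();print(p)
# check tilt sign: tool z (down) at lift; free end (-y) rises -> tab top moves to +y(hinge), so tool tip moves relative to -y
print(gatepose(b,0,.3)[1].as_matrix()[:,2])
print(gatepose(b,0,0)[0]-p)
# measured r0, z0, off
c,sn=np.cos(b[2]),np.sin(b[2]);d=p[:2]-b[:2];q=[c*d[0]+sn*d[1],-sn*d[0]+c*d[1]];print('bay',q)
E
```

```text
4.025 9.845393010164942 30.000189417041838 [-0.28244613  0.30152044  0.45725197]
[0.61605801 0.07253583 0.1201133 ]
[ 0.0284094  -0.29415149 -0.95533649]
[-0.00042523  0.00222384 -0.0021133 ]
bay [np.float64(-0.011790522697408703), np.float64(-0.06225442324400019)]
```

```bash
python3 - <<'E'
from h import *
b=np.load('b.npy');k=dict(r0=.147,z0=.120)
G=lambda g,l:gatepose(b,g,l,**k)
plan([[G(0,l) for l in(.1,.2,.28,.28)]]+[[G(g,.28) for g in np.arange(i*5+1,i*5+6)*.1] for i in range(3)],start=G(0,0))
E
```

```text
[0.022, -0.0, -0.032, -0.0, -0.127, -0.0] 
[0.046, -0.0, -0.061, -0.0, -0.255, -0.0] 
[0.068, -0.0, -0.083, -0.0, -0.357, -0.0] 
[0.068, -0.0, -0.083, -0.0, -0.357, -0.0] 
--
[0.007, -0.052, -0.002, 0.035, 0.0, 0.122] 
[0.019, -0.102, -0.005, 0.07, -0.0, 0.245] 
[0.036, -0.152, -0.01, 0.106, 0.0, 0.367] 
[0.057, -0.199, -0.017, 0.141, -0.0, 0.489] 
[0.083, -0.243, -0.024, 0.176, -0.0, 0.612] 
--
[0.007, -0.052, -0.002, 0.035, 0.0, 0.122] 
[0.019, -0.102, -0.005, 0.07, -0.0, 0.245] 
[0.036, -0.152, -0.01, 0.106, 0.0, 0.367] 
[0.057, -0.199, -0.017, 0.141, -0.0, 0.489] 
[0.083, -0.243, -0.024, 0.176, -0.0, 0.612] 
--
[0.007, -0.052, -0.002, 0.035, -0.0, 0.122] 
[0.019, -0.102, -0.005, 0.07, 0.0, 0.245] 
[0.036, -0.152, -0.01, 0.106, -0.0, 0.367] 
[0.057, -0.199, -0.017, 0.141, -0.0, 0.489] 
[0.083, -0.243, -0.024, 0.176, -0.0, 0.612] 
--
```

>>> {"api": "servo_tool", "payload": {"motion": [[0.02,0,-0.03,0,-0.13,0,1],[0.045,0,-0.06,0,-0.255,0,1],[0.07,0,-0.083,0,-0.355,0,1],[0.07,0,-0.083,0,-0.355,0,1],[0.07,0,-0.083,0,-0.355,0,1]]}}

```text
t: 4.65
tool_pos: [0.6143, 0.0891, 0.141]
ee_rot: [0.103, 0.665, 0.733, -0.094]
ft_force: [-0.3, -2.0, 3.5]
finger_gap: 0.109
gripper_force: 30.0
```

>>> {"api": "servo_tool", "payload": {"motion": [[0.007,-0.052,-0.002,0.035,0,0.122,1],[0.019,-0.102,-0.005,0.07,0,0.245,1],[0.036,-0.152,-0.01,0.106,0,0.367,1],[0.057,-0.2,-0.017,0.14,0,0.49,1],[0.083,-0.243,-0.024,0.176,0,0.61,1]]}}

```text
t: 5.28
tool_pos: [0.5508, 0.1047, 0.1409]
ee_rot: [0.076, 0.827, 0.545, -0.117]
ft_force: [-2.7, -3.1, 3.1]
finger_gap: 0.111
gripper_force: 30.0
```

>>> {"api": "servo_tool", "payload": {"motion": [[0.007,-0.052,-0.002,0.035,0,0.122,1],[0.019,-0.102,-0.005,0.07,0,0.245,1],[0.036,-0.152,-0.01,0.106,0,0.367,1],[0.057,-0.2,-0.017,0.14,0,0.49,1],[0.083,-0.243,-0.024,0.176,0,0.61,1]]}}

```text
t: 5.9
tool_pos: [0.5026, 0.1489, 0.1411]
ee_rot: [0.044, 0.935, 0.325, -0.133]
ft_force: [-3.3, -1.6, 3.8]
finger_gap: 0.113
gripper_force: 30.0
```

>>> {"api": "servo_tool", "payload": {"motion": [[0.007,-0.052,-0.002,0.035,0,0.122,1],[0.019,-0.102,-0.005,0.07,0,0.245,1],[0.036,-0.152,-0.01,0.106,0,0.367,1],[0.057,-0.2,-0.017,0.14,0,0.49,1],[0.083,-0.243,-0.024,0.176,0,0.61,1]]}}

```text
t: 6.52
tool_pos: [0.4815, 0.2109, 0.1413]
ee_rot: [0.01, 0.986, 0.084, -0.141]
ft_force: [-3.5, 0.6, 4.1]
finger_gap: 0.114
gripper_force: 30.0
```

```bash
python3 - <<'E'
from h import *
b=np.load('b.npy');k=dict(r0=.147,z0=.120);p,R=cur()
G=lambda g,l:gatepose(b,g,l,**k)
print(p,get_state()['ft_force'],G(1.5,.28)[0]); 
g=least_squares(lambda v:G(v[0],v[1])[0]-p,[1.5,.28]).x;print('g,l',g)
plan([[G(1.5,.15),G(1.5,0.02),G(1.5,0.0)]])
h=bayw(b,(.03,0,.12))[0];y=b[2]+np.pi/2
P=G(1.5,0)
up=(P[0]+[0,0,.1],P[1]);plan([[up],[pose([h[0]-.05,h[1],.22],y-.75)],[pose([h[0],h[1],.22],y)],[pose(h,y)]],start=P)
E
```

```text
[0.48150448 0.2109441  0.1412801 ] [-3.47801177  0.57658278  4.06689509] [0.48346357 0.21045717 0.14071394]
g,l [1.50529255 0.26948255]
[-0.015, 0.003, 0.044, -0.004, 0.171, 0.004] 
[-0.032, 0.003, 0.091, -0.005, 0.336, 0.004] 
[-0.034, 0.003, 0.099, -0.005, 0.362, 0.004] 
--
[-0.0, 0.0, -0.4, 0.0, 0.0, 0.0] 
--
[0.486, 0.362, 0.0, 0.0, 0.0, -0.955] 
--
[0.122, 0.159, 0.0, 0.0, 0.0, -0.955] 
--
[0.0, -0.0, 0.4, 0.0, 0.0, 0.0] 
--
```

>>> {"api": "servo_tool", "payload": {"motion": [[-0.015,0,0.045,0,0.17,0,1],[-0.034,0,0.099,0,0.362,0,1],[-0.034,0,0.099,0,0.362,0,-0.3],[-0.034,0,0.099,0,0.362,0,-0.3],[-0.034,0,0.099,0,0.362,0,-0.3]]}}

```text
t: 7.15
tool_pos: [0.4703, 0.208, 0.12]
ee_rot: [-0.002, 0.996, 0.085, 0.002]
ft_force: [0.0, 0.4, -0.0]
finger_gap: 0.373
gripper_force: 0.0
```

>>> {"api": "servo_tool", "payload": {"motion": [[0,0,-0.15,0,0,0,-0.3],[0,0,-0.4,0,0,0,-0.3],[0,0,-0.4,0,0,0,-0.3],[0,0,-0.4,0,0,0,-0.3]]}}

```text
t: 7.65
tool_pos: [0.4688, 0.2072, 0.2195]
ee_rot: [-0.001, 0.996, 0.086, 0.002]
ft_force: [0.6, -0.5, -0.5]
finger_gap: 0.647
gripper_force: 0.0
```

>>> {"api": "servo_tool", "payload": {"motion": [[0.49,0.36,0,0,0,-0.95,-0.3],[0.49,0.36,0,0,0,-0.95,-0.3],[0.49,0.36,0,0,0,-0.95,-0.3],[0.49,0.36,0,0,0,-0.95,-0.3],[0.49,0.36,0,0,0,-0.95,-0.3]]}}

```text
t: 8.28
tool_pos: [0.6039, 0.1391, 0.2176]
ee_rot: [-0.001, 0.897, 0.442, 0.0]
ft_force: [0.1, 0.5, -0.4]
finger_gap: 0.65
gripper_force: 0.0
```

>>> {"api": "servo_tool", "payload": {"motion": [[0.12,0.16,0,0,0,-0.95,-0.3],[0.12,0.16,0,0,0,-0.95,-0.3],[0.12,0.16,0,0,0,-0.95,-0.3],[0.12,0.16,0,0,0,-0.95,-0.3],[0.12,0.16,0,0,0,-0.95,-0.3]]}}

```text
t: 8.9
tool_pos: [0.6537, 0.1394, 0.219]
ee_rot: [-0.0, 0.675, 0.738, 0.001]
ft_force: [-0.7, 0.6, -0.5]
finger_gap: 0.651
gripper_force: 0.0
```

```bash
python3 - <<'E'
from h import *
b=np.load('b.npy');s=get_state();print(s['t'],s['finger_gap'],s['tool_pos'],s['joint_pos'])
save('top','t2')
c=save('side','s2')[165:375,170:450];cv2.imwrite('pics/c2.png',cv2.resize(c,(800,600),interpolation=2)[:,:,::-1])
h=bayw(b,(.03,0,.121))[0];plan([[pose(h,b[2]+np.pi/2)]])
E
```

```text
8.9 0.6509366457357164 [0.65373251 0.13944856 0.21902457] [ 0.04290572  0.50103621 -0.45971886  1.53630579  0.23264686  1.15690802
 -0.37112454]
[-0.003, -0.01, 0.394, 0.003, -0.003, -0.008] 
--
```

View pics/c2.png

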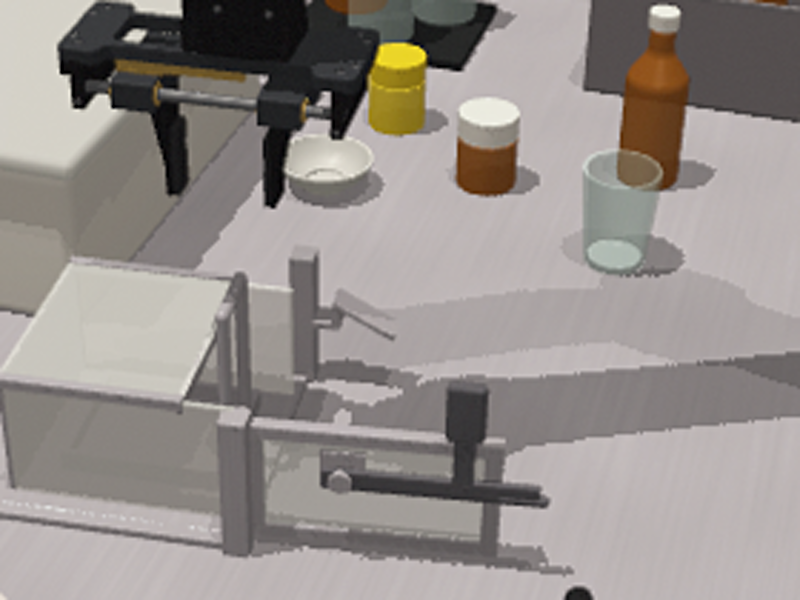

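The gate stands open at about 1.5 rad with the latch bar down. The gripper is above the handle at crop (235,290), and the jar is at crop (487,145).

>>> {"api": "servo_tool", "payload": {"motion": [[0,-0.01,0.2,0,0,0,-0.3],[0,-0.01,0.39,0,0,0,-0.3],[0,-0.01,0.39,0,0,0,-0.3],[0,-0.01,0.39,0,0,0,-0.3],[0,-0.01,0.39,0,0,0,1]]}}

```text
t: 9.62
tool_pos: [0.6538, 0.1399, 0.1253]
ee_rot: [0.002, 0.673, 0.739, 0.004]
ft_force: [0.6, -0.0, -0.3]
finger_gap: 0.599
gripper_force: 0.0
```

>>> {"api": "servo_tool", "payload": {"motion": [[0,0,0,0,0,0,1],[0,0,0,0,0,0,1],[0,0,0,0,0,0,1],[0,0,0,0,0,0,1]]}}

```text
t: 10.12
tool_pos: [0.6522, 0.1391, 0.1226]
ee_rot: [0.0, 0.673, 0.739, 0.002]
ft_force: [-0.1, -0.3, 0.3]
finger_gap: 0.164
gripper_force: 0.0
```

>>> {"api": "servo_tool", "payload": {"motion": [[0,-0.12,0,0,0,0,1],[0,-0.24,0,0,0,0,1],[0,-0.38,0,0,0,0,1],[0,-0.5,0,0,0,0,1],[0,-0.59,0,0,0,0,1]]}}

```text
t: 10.75
tool_pos: [0.506, 0.1227, 0.1228]
ee_rot: [0.003, 0.673, 0.739, 0.002]
ft_force: [3.4, -5.6, 2.8]
finger_gap: 0.104
gripper_force: 30.0
```

>>> {"api": "servo_tool", "payload": {"motion": [[0,0,0,0,0,0,1],[0,0,0,0,0,0,-0.3],[0,0,0,0,0,0,-0.3],[0,0,0,0,0,0,-0.3]]}}

```text
t: 11.25
tool_pos: [0.5053, 0.1259, 0.122]
ee_rot: [0.0, 0.673, 0.74, 0.002]
ft_force: [-0.3, -0.2, -0.7]
finger_gap: 0.359
gripper_force: 0.0
```

>>> {"api": "servo_tool", "payload": {"motion": [[0,0,-0.2,0,0,0,-0.3],[0,0,-0.4,0,0,0,-0.3],[0,0,-0.48,0,0,0,-1],[-0.2,0,-0.48,0,0,0,-1],[-0.4,0,-0.48,0,0,0,-1]]}}

```text
t: 11.88
tool_pos: [0.5146, 0.0252, 0.2423]
ee_rot: [0.001, 0.672, 0.74, 0.003]
ft_force: [0.9, -0.4, -0.1]
finger_gap: 0.904
gripper_force: 0.0
```

>>> {"api": "servo_tool", "payload": {"motion": [[-0.25,0,0,0,0,0.24,-1],[-0.5,0,0,0,0,0.48,-1],[-0.75,0,0,0,0,0.7,-1],[-0.95,0,0,0,0,0.95,-1],[-0.95,0,0,0,0,1,-1]]}}

```text
t: 12.5
tool_pos: [0.536, -0.2164, 0.2406]
ee_rot: [0.0, 0.907, 0.421, 0.001]
ft_force: [0.5, 0.3, 0.2]
finger_gap: 0.997
gripper_force: 0.0
```

```bash
python3 - <<'E'
from h import *
b=np.load('b.npy');p,R=cur();print(p,get_state()['t'])
im={c:save(c,c[0]+'3') for c in('top','side')}
ds=[(c,d) for c in('top','side') for d in cut_out(c,'jar')]
for c,d in ds:print(c,d['box'],round(d['p'],2))
A=[(c,d) for c,d in ds if d['p']>.4 and np.abs(np.mean(np.reshape(d['box'],(2,2)),0)-{'top':(448,227),'side':(339.5,214)}[c]).max()<10]
a=np.linspace(0,2*np.pi,40)
def g(q):
    o=[]
    for c,d in A:
        P=proj(c,[(q[0]+.028*np.cos(t),q[1]+.028*np.sin(t),z) for z in(0,.074) for t in a]);o.append(np.r_[P.min(0),P.max(0)]-d['box'])
    return np.concatenate(o)
r=least_squares(g,[.577,-.305]);print(r.x,r.fun.round(1));j=r.x;np.save('j.npy',j)
h=bayw(b,(-.118,0,.138))[0];print('pred handle top',proj('top',[h])[0])
x,y=im['top'][150:330,200:520],0
cv2.imwrite('pics/c3.png',cv2.resize(im['top'][150:330,200:520],(800,450),interpolation=2)[:,:,::-1])
plan([[pose([j[0],j[1],.22],b[2])],[pose([j[0],j[1],.039],b[2])]])
E
```

```text
[ 0.53595991 -0.21637125  0.24060641] 12.5
top [252.2, 222.5, 295.4, 275.3] 0.3
side [299.4, 178.3, 318.1, 211.2] 0.8
side [328.6, 198.3, 350.9, 234.5] 0.79
[ 0.58026817 -0.30194476] [-0.2  0.6  0.2 -0.6]
pred handle top [271.29506056 259.99156733]
[-0.174, 0.368, 0.084, -0.002, -0.005, 1.0] !
--
[0.0, -0.0, 0.724, 0.0, 0.0, 0.0] 
--
```

View pics/c3.png

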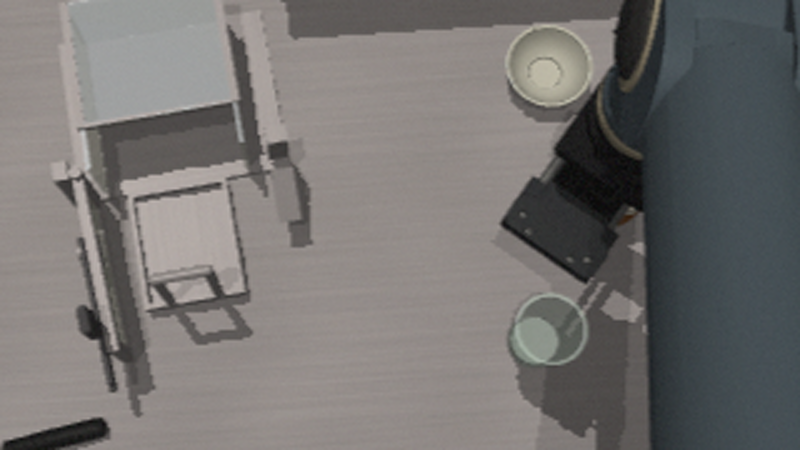

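The picture shows the tray fully out with its handle at full-image pixel (273,259), where I predicted it, and the gate open. I'll go to the jar at about (0.579,-0.305).

>>> {"api": "servo_tool", "payload": {"motion": [[-0.17,0.38,0.08,0,0,1,-1],[-0.17,0.38,0.08,0,0,1,-1],[-0.17,0.38,0.08,0,0,1,-1],[-0.17,0.38,0.08,0,0,1,-1],[-0.17,0.38,0.08,0,0,1,-1]]}}

```text
t: 13.32
tool_pos: [0.5832, -0.3029, 0.2211]
ee_rot: [-0.001, 0.999, 0.048, 0.002]
ft_force: [-0.0, 0.1, -0.1]
finger_gap: 0.996
gripper_force: 0.0
```

```bash
python3 - <<'E'
from h import *
b=np.load('b.npy');p,R=cur();print(p)
im=save('side','s4')[130:280,250:450];cv2.imwrite('pics/c4.png',cv2.resize(im,(800,600),interpolation=2)[:,:,::-1])
print(proj('side',[p]))
plan([[pose([.579,-.305,.039],b[2])]])
E
```

```text
[ 0.58322787 -0.30290865  0.22108037]
[[342.06872686 150.34056728]]
[-0.02, 0.008, 0.729, -0.003, -0.005, 0.0] 
--
```

View pics/c4.png

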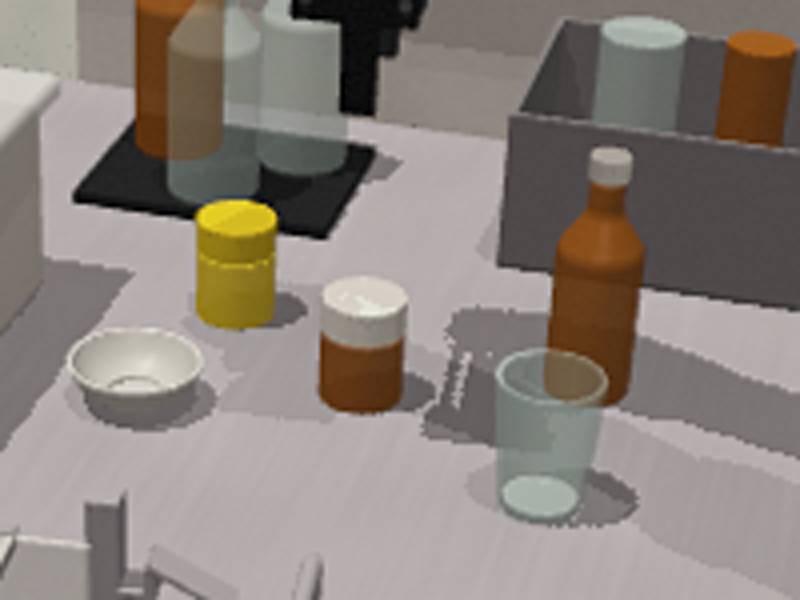

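The side crop shows the jar clear on both sides (cap centre at full-image pixel (341,205)) with the gripper above it. I'll descend and grip.

>>> {"api": "servo_tool", "payload": {"motion": [[-0.015,0.008,0.2,0,0,0,-1],[-0.015,0.008,0.4,0,0,0,-1],[-0.015,0.008,0.6,0,0,0,-1],[-0.015,0.008,0.73,0,0,0,-1],[-0.015,0.008,0.73,0,0,0,-1]]}}

```text
t: 14.0
tool_pos: [0.578, -0.3045, 0.0361]
ee_rot: [-0.003, 0.999, 0.048, -0.001]
ft_force: [0.2, -0.1, -0.2]
finger_gap: 0.999
gripper_force: 0.0
```

>>> {"api": "servo_tool", "payload": {"motion": [[0,0,0,0,0,0,0],[0,0,0,0,0,0,1],[0,0,0,0,0,0,1],[0,0,0,0,0,0,1],[0,0,0,0,0,0,1]], "squeeze": 25}}

```text
t: 14.62
tool_pos: [0.5802, -0.3058, 0.0396]
ee_rot: [-0.001, 0.999, 0.047, 0.002]
ft_force: [-0.9, 1.0, 5.4]
finger_gap: 0.633
gripper_force: 25.0
```

>>> {"api": "servo_tool", "payload": {"motion": [[0,0,-0.05,0,0,0,1],[0,0,-0.15,0,0,0,1],[0,0,-0.35,0,0,0,1],[0,0,-0.55,0,0,0,1],[0,0,-0.75,0,0,0,1]]}}

```text
t: 15.25
tool_pos: [0.5785, -0.3067, 0.2278]
ee_rot: [-0.001, 0.999, 0.047, 0.001]
ft_force: [0.1, -1.3, -2.6]
finger_gap: 0.634
gripper_force: 25.0
```

```bash
python3 - <<'E'
from h import *
b=np.load('b.npy');p,R=cur();s=get_state();print(p,s['finger_gap']*87,s['ft_force'],s['gripper_force'])
im=save('side','s5')[60:260,220:420];cv2.imwrite('pics/c5.png',cv2.resize(im,(600,600),interpolation=2)[:,:,::-1])
t=bayw(b,(-.052,0,.052))[0]
plan([[pose([.57,-.09,.23],b[2])],[pose([t[0],t[1],.23],b[2])],[pose([t[0],t[1],.1],b[2])],[pose(t,b[2])]])
E
```

```text
[ 0.57854503 -0.30673735  0.22777697] 55.16455185324824 [ 0.10623519 -1.2577352  -2.62592818] 24.997988763498142
[0.033, -0.874, 0.021, 0.005, -0.018, -0.004] 
--
[0.085, -0.878, -0.0, 0.0, 0.0, 0.0] 
--
[0.0, -0.0, 0.52, 0.0, 0.0, 0.0] 
--
[0.0, -0.0, 0.192, 0.0, 0.0, 0.0] 
--
```

View pics/c5.png

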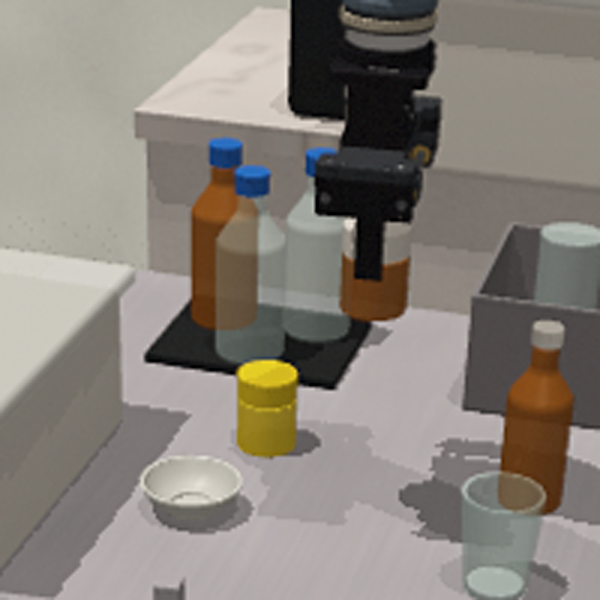

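The jar hangs upright between the fingers at crop (375,270), well above the neighbours. I'll carry it to the tray.

>>> {"api": "servo_tool", "payload": {"motion": [[0,-0.15,0.0,0,0,0,1],[0.03,-0.35,0.0,0,0,0,1],[0.03,-0.55,0.0,0,0,0,1],[0.03,-0.75,0.0,0,0,0,1],[0.03,-0.87,0.0,0,0,0,1]]}}

```text
t: 15.92
tool_pos: [0.5655, -0.0863, 0.2266]
ee_rot: [-0.002, 0.999, 0.049, 0.001]
ft_force: [-0.5, -0.8, -3.4]
finger_gap: 0.636
gripper_force: 25.0
```

>>> {"api": "servo_tool", "payload": {"motion": [[0.02,-0.2,0,0,0,0,1],[0.04,-0.4,0,0,0,0,1],[0.06,-0.6,0,0,0,0,1],[0.085,-0.78,0,0,0,0,1],[0.085,-0.88,0,0,0,0,1]]}}

```text
t: 16.55
tool_pos: [0.5662, 0.1347, 0.2272]
ee_rot: [-0.002, 0.999, 0.049, 0.002]
ft_force: [-0.8, -0.2, -2.8]
finger_gap: 0.632
gripper_force: 25.0
```

>>> {"api": "servo_tool", "payload": {"motion": [[0,0,0,0,0,0,1],[0,0,0.15,0,0,0,1],[0,0,0.3,0,0,0,1],[0,0,0.4,0,0,0,1],[0,0,0.4,0,0,0,1]]}}

```text
t: 17.18
tool_pos: [0.5656, 0.1294, 0.1253]
ee_rot: [-0.0, 0.999, 0.046, -0.001]
ft_force: [0.1, -0.0, -2.3]
finger_gap: 0.635
gripper_force: 25.0
```

```bash
python3 - <<'E'
from h import *
b=np.load('b.npy');p,R=cur();s=get_state();print(p,s['ft_force'],s['t'])
t=bayw(b,(-.052,0,.053))[0]
plan([[pose(t,b[2])]])
im=save('side','s6')[170:380,190:400];im2=save('top','t6')[150:330,200:380];o=np.hstack([cv2.resize(im,(400,400),interpolation=2),cv2.resize(im2,(400,400),interpolation=2)]);cv2.imwrite('pics/c6.png',o[:,:,::-1])
E
```

```text
[0.56564335 0.12939871 0.12525395] [ 0.09137152 -0.04526009 -2.2646646 ] 17.175
[0.018, -0.003, 0.289, -0.0, 0.002, -0.006] 
--
```

View pics/c6.png

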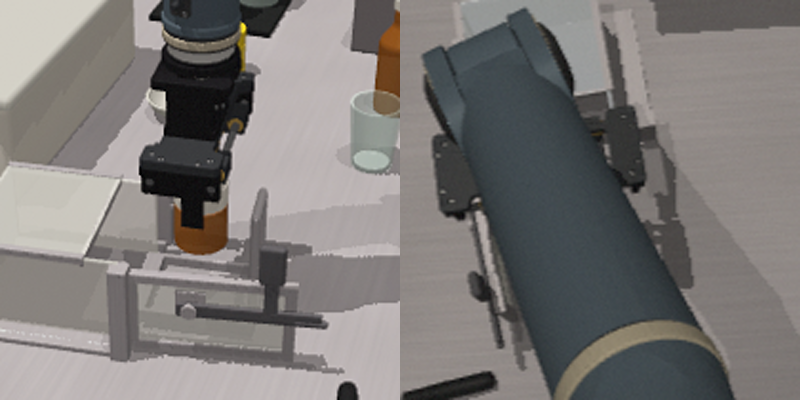

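The jar hangs over the tray floor, between the handle and the roof edge, with the gripper body clear of the gate and tab. I'll lower it and let go.

>>> {"api": "servo_tool", "payload": {"motion": [[0.015,0,0.1,0,0,0,1],[0.015,0,0.2,0,0,0,1],[0.015,0,0.26,0,0,0,1],[0.015,0,0.28,0,0,0,1],[0.015,0,0.29,0,0,0,1]]}}

```text
t: 17.9
tool_pos: [0.5718, 0.1326, 0.0555]
ee_rot: [-0.001, 0.999, 0.047, 0.002]
ft_force: [0.7, 1.4, -1.9]
finger_gap: 0.633
gripper_force: 25.0
```

>>> {"api": "servo_tool", "payload": {"motion": [[0,0,0,0,0,0,1],[0,0,0.0,0,0,0,1]]}}

```text
t: 18.15
tool_pos: [0.5715, 0.1326, 0.0555]
ee_rot: [-0.001, 0.999, 0.047, 0.002]
ft_force: [-1.3, 0.9, -3.0]
finger_gap: 0.633
gripper_force: 25.0
```

>>> {"api": "servo_tool", "payload": {"motion": [[0,0,0.008,0,0,0,1],[0,0,0.014,0,0,0,1],[0,0,0.016,0,0,0,1],[0,0,0.016,0,0,0,1]]}}

```text
t: 18.65
tool_pos: [0.5715, 0.1325, 0.0515]
ee_rot: [-0.001, 0.999, 0.047, 0.002]
ft_force: [-1.4, -0.5, 4.9]
finger_gap: 0.632
gripper_force: 25.0
```

In contact with the floor, so I'll release and rise.

>>> {"api": "servo_tool", "payload": {"motion": [[0,0,0,0,0,0,0],[0,0,0,0,0,0,-0.9],[0,0,0,0,0,0,-0.9],[0,0,0,0,0,0,-0.9],[0,0,0,0,0,0,-0.9]]}}

```text
t: 19.27
tool_pos: [0.571, 0.1325, 0.0507]
ee_rot: [-0.001, 0.999, 0.047, 0.002]
ft_force: [-0.2, -0.2, -0.2]
finger_gap: 0.928
gripper_force: 0.0
```

>>> {"api": "servo_tool", "payload": {"motion": [[0,0,-0.1,0,0,0,-0.9],[0,0,-0.3,0,0,0,-0.9],[0,0,-0.5,0,0,0,-0.9],[0,0,-0.7,0,0,0,-0.9],[0,0,-0.7,0,0,0,-0.9]]}}

```text
t: 19.9
tool_pos: [0.5731, 0.133, 0.2306]
ee_rot: [-0.002, 0.999, 0.047, 0.006]
ft_force: [-0.4, -0.1, 0.1]
finger_gap: 0.956
gripper_force: 0.0
```

```bash
python3 - <<'E'
from h import *
b=np.load('b.npy');p,R=cur();print(p)
im=save('side','s7')[220:340,230:350];im2=save('top','t7')[150:330,200:380];o=np.hstack([cv2.resize(im,(400,400),interpolation=2),cv2.resize(im2,(400,400),interpolation=2)]);cv2.imwrite('pics/c7.png',o[:,:,::-1])
h=bayw(b,(-.119,0,.121))[0];y=b[2]+np.pi/2
plan([[pose([.53,.13,.225],b[2]+.785)],[pose([h[0],h[1],.21],y)],[pose(h,y)]])
E
```

```text
[0.57311411 0.13296506 0.23059537]
[-0.161, -0.007, 0.003, -0.001, -0.006, -1.002] !
--
[-0.086, -0.067, 0.06, 0.0, 0.0, -1.001] !
--
[0.0, -0.0, 0.356, 0.0, 0.0, 0.0] 
--
```

View pics/c7.png

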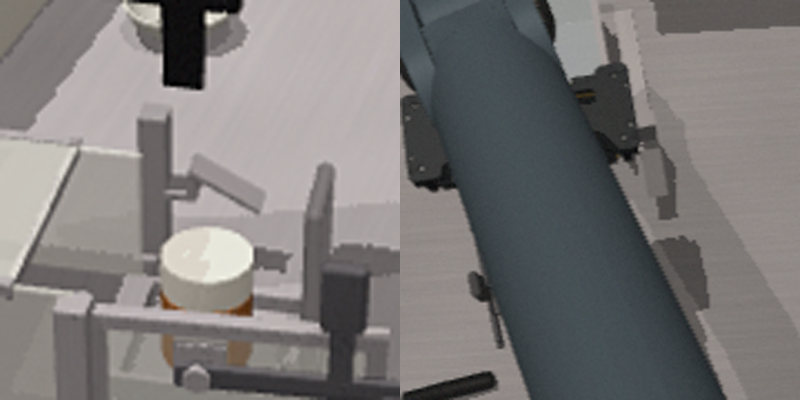

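The jar stands upright in the tray (side crop (206,270)) behind the handle. Next I grip the handle and push the tray home.

>>> {"api": "servo_tool", "payload": {"motion": [[-0.16,0,0,0,0,-0.23,-0.3],[-0.16,0,0,0,0,-0.46,-0.3],[-0.16,0,0,0,0,-0.7,-0.3],[-0.16,0,0,0,0,-0.95,-0.3],[-0.16,0,0,0,0,-1,-0.3]]}}

```text
t: 20.62
tool_pos: [0.5295, 0.1278, 0.2235]
ee_rot: [-0.001, 0.904, 0.427, 0.0]
ft_force: [0.1, 0.1, 0.6]
finger_gap: 0.651
gripper_force: 0.0
```

>>> {"api": "servo_tool", "payload": {"motion": [[-0.086,-0.067,0.05,0,0,-0.23,-0.3],[-0.086,-0.067,0.05,0,0,-0.46,-0.3],[-0.086,-0.067,0.05,0,0,-0.7,-0.3],[-0.086,-0.067,0.05,0,0,-0.95,-0.3],[-0.086,-0.067,0.05,0,0,-1,-0.3]]}}

```text
t: 21.25
tool_pos: [0.5029, 0.122, 0.211]
ee_rot: [-0.001, 0.672, 0.74, 0.0]
ft_force: [-0.3, -0.2, 0.4]
finger_gap: 0.648
gripper_force: 0.0
```

```bash
python3 - <<'E'
from h import *
b=np.load('b.npy');p,R=cur();print(p,get_state()['finger_gap'])
plan([[pose(bayw(b,(-.119,0,.121))[0],b[2]+np.pi/2)]])
E
```

```text
[0.50287804 0.12195634 0.2110252 ] 0.6481320396389317
[0.008, 0.003, 0.36, -0.001, -0.003, 0.0] 
--
```

>>> {"api": "servo_tool", "payload": {"motion": [[0.008,0,0.18,0,0,0,-0.3],[0.008,0,0.36,0,0,0,-0.3],[0.008,0,0.36,0,0,0,-0.3],[0.008,0,0.36,0,0,0,0.5],[0.008,0,0.36,0,0,0,1]]}}

```text
t: 21.88
tool_pos: [0.5054, 0.1251, 0.1247]
ee_rot: [0.001, 0.673, 0.74, 0.003]
ft_force: [0.5, -0.5, 0.2]
finger_gap: 0.502
gripper_force: 0.0
```

>>> {"api": "servo_tool", "payload": {"motion": [[0,0,0,0,0,0,1],[0,0,0,0,0,0,1],[0,0,0,0,0,0,1],[0,0,0,0,0,0,1]]}}

```text
t: 22.38
tool_pos: [0.5045, 0.1247, 0.1233]
ee_rot: [0.001, 0.673, 0.74, 0.002]
ft_force: [0.6, 0.1, 0.1]
finger_gap: 0.101
gripper_force: 25.0
```

>>> {"api": "servo_tool", "payload": {"motion": [[0,0.03,0,0,0,0,1],[0,0.08,0,0,0,0,1],[0,0.14,0,0,0,0,1],[0,0.2,0,0,0,0,1],[0,0.26,0,0,0,0,1]]}}

```text
t: 23.0
tool_pos: [0.5701, 0.132, 0.1233]
ee_rot: [-0.0, 0.673, 0.74, 0.003]
ft_force: [-3.5, 3.1, 2.6]
finger_gap: 0.106
gripper_force: 25.0
```

>>> {"api": "servo_tool", "payload": {"motion": [[0,0.06,0,0,0,0,1],[0,0.12,0,0,0,0,1],[0,0.18,0,0,0,0,1],[0,0.24,0,0,0,0,1],[0,0.28,0,0,0,0,1]]}}

```text
t: 23.62
tool_pos: [0.6394, 0.1398, 0.1234]
ee_rot: [-0.001, 0.673, 0.74, 0.003]
ft_force: [-2.9, 6.3, 1.8]
finger_gap: 0.107
gripper_force: 25.0
```

```bash
python3 - <<'E'
from h import *
b=np.load('b.npy');p,R=cur();print(p,get_state()['finger_gap'])
plan([[pose(bayw(b,(.031,0,.122))[0],b[2]+np.pi/2)]])
E
```

```text
[0.63939987 0.13981534 0.12338192] 0.10688364321302968
[-0.01, 0.052, 0.006, 0.005, -0.007, -0.001] 
--
```

>>> {"api": "servo_tool", "payload": {"motion": [[-0.005,0.03,0,0,0,0,1],[-0.008,0.052,0,0,0,0,1],[-0.008,0.058,0,0,0,0,1],[-0.008,0.06,0,0,0,0,1],[-0.008,0.06,0,0,0,0,1]]}}

```text
t: 24.25
tool_pos: [0.6525, 0.1412, 0.1234]
ee_rot: [-0.002, 0.672, 0.74, 0.003]
ft_force: [-4.3, 8.5, 2.0]
finger_gap: 0.103
gripper_force: 25.0
```

>>> {"api": "servo_tool", "payload": {"motion": [[0,0,0,0,0,0,-0.3],[0,0,0,0,0,0,-0.3],[0,0,0,0,0,0,-0.3],[0,0,-0.2,0,0,0,-0.3],[0,0,-0.4,0,0,0,-0.3]]}}

```text
t: 24.88
tool_pos: [0.6535, 0.1353, 0.2241]
ee_rot: [0.0, 0.674, 0.739, 0.001]
ft_force: [1.7, -0.0, 0.0]
finger_gap: 0.582
gripper_force: 0.0
```

```bash
python3 - <<'E'
from h import *
b=np.load('b.npy');k=dict(r0=.147,z0=.120);p,R=cur();print(p)
G=lambda g,l:gatepose(b,g,l,**k);P=G(1.505,0);y=b[2]+np.pi/2
plan([[pose([.58,.15,.22],y-.75)],[(P[0]+[0,0,.1],P[1])],[P]])
im=save('side','s8')[220:370,160:310];im2=save('top','t8')[140:290,210:360];o=np.hstack([cv2.resize(im,(400,400),interpolation=2),cv2.resize(im2,(400,400),interpolation=2)]);cv2.imwrite('pics/c8.png',o[:,:,::-1])
E
```

```text
[0.65350354 0.13528203 0.22405175]
[0.086, -0.287, 0.016, 0.002, -0.003, 0.95] 
--
[-0.09, -0.502, -0.0, -0.0, -0.0, 0.961] 
--
[0.0, -0.0, 0.4, 0.0, 0.0, 0.0] 
--
```

View pics/c8.png

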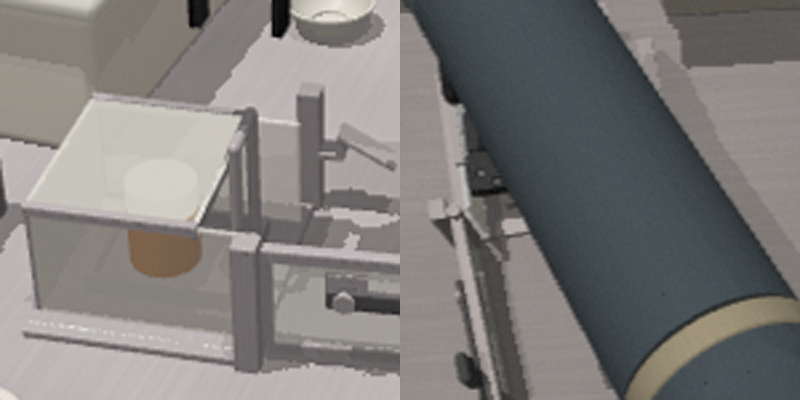

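Jar seen upright under the roof at crop (163,220), with the tray home (handle where it began). On counting, that was my eleventh picture, one over the limit of ten. I won't view any more and will rely on numbers from here. Now I'll regrip the tab.

>>> {"api": "servo_tool", "payload": {"motion": [[0.086,-0.287,0,0,0,0.23,-0.3],[0.086,-0.287,0,0,0,0.46,-0.3],[0.086,-0.287,0,0,0,0.7,-0.3],[0.086,-0.287,0,0,0,0.95,-0.3],[0.086,-0.287,0,0,0,0.95,-0.3]]}}

```text
t: 25.6
tool_pos: [0.58, 0.1505, 0.223]
ee_rot: [-0.0, 0.896, 0.444, 0.002]
ft_force: [-1.3, -0.2, -0.1]
finger_gap: 0.647
gripper_force: 0.0
```

>>> {"api": "servo_tool", "payload": {"motion": [[-0.09,-0.5,0,0,0,0.23,-0.3],[-0.09,-0.5,0,0,0,0.46,-0.3],[-0.09,-0.5,0,0,0,0.7,-0.3],[-0.09,-0.5,0,0,0,0.96,-0.3],[-0.09,-0.5,0,0,0,0.96,-0.3]]}}

```text
t: 26.22
tool_pos: [0.467, 0.2089, 0.2231]
ee_rot: [-0.001, 0.996, 0.084, 0.002]
ft_force: [-0.5, -0.1, 0.2]
finger_gap: 0.65
gripper_force: 0.0
```

```bash
python3 - <<'E'
from h import *
b=np.load('b.npy');k=dict(r0=.147,z0=.120);p,R=cur();print(p)
P=gatepose(b,1.505,0,**k);print(P[0]);plan([[P]])
E
```

```text
[0.46701594 0.20894915 0.2230769 ]
[0.46662799 0.20836306 0.12      ]
[-0.003, 0.003, 0.412, -0.002, -0.005, 0.008] 
--
```

>>> {"api": "servo_tool", "payload": {"motion": [[0.005,0,0.2,0,0,0,-0.3],[0.01,0,0.41,0,0,0,-0.3],[0.01,0,0.41,0,0,0,-0.3],[0.01,0,0.41,0,0,0,0.5],[0.01,0,0.41,0,0,0,1]]}}

```text
t: 26.85
tool_pos: [0.4713, 0.2106, 0.1229]
ee_rot: [-0.002, 0.997, 0.083, 0.004]
ft_force: [-0.6, 0.0, 1.3]
finger_gap: 0.504
gripper_force: 0.0
```

>>> {"api": "servo_tool", "payload": {"motion": [[0,0,0,0,0,0,1],[0,0,0,0,0,0,1],[0,0,0,0,0,0,1],[0,0,0,0,0,0,1]], "squeeze": 30}}

```text
t: 27.35
tool_pos: [0.4698, 0.2098, 0.1209]
ee_rot: [-0.001, 0.997, 0.082, 0.002]
ft_force: [-0.0, -0.3, 1.0]
finger_gap: 0.113
gripper_force: 30.0
```

```bash
python3 - <<'E'
from h import *
b=np.load('b.npy');p,R=cur();s=get_state();print(p,s['finger_gap'],s['gripper_force'],s['ft_force'])
r=least_squares(lambda v:gatepose(b,v[0],0,r0=v[1],z0=p[2])[0][:2]-p[:2],[1.5,.147]).x;print(r,p[2])
G=lambda g,l:gatepose(b,g,l,r0=r[1],z0=p[2]);g0=r[0]
gs=np.linspace(g0,0,16)[1:]
plan([[G(g0,l) for l in(.1,.2,.28)]]+[[G(g,.28) for g in gs[i*5:i*5+5]] for i in range(3)]+[[G(0,l) for l in(.2,.1,0)]],start=G(g0,0))
E
```

```text
[0.46979134 0.20978442 0.1208516 ] 0.11337713639593627 30.000243773683906 [-8.07813439e-05 -2.75845451e-01  1.01837036e+00]
[1.51120971 0.14372602] 0.12085159995394072
[0.022, -0.0, -0.03, -0.0, -0.127, -0.0] 
[0.047, -0.0, -0.059, -0.0, -0.255, 0.0] 
[0.068, -0.0, -0.079, -0.0, -0.357, -0.0] 
--
[-0.002, 0.051, 0.001, -0.035, 0.0, -0.123] 
[0.001, 0.102, -0.0, -0.071, 0.0, -0.247] 
[0.008, 0.153, -0.002, -0.106, 0.0, -0.37] 
[0.021, 0.202, -0.006, -0.142, -0.0, -0.493] 
[0.038, 0.25, -0.011, -0.177, 0.0, -0.616] 
--
[-0.002, 0.051, 0.001, -0.035, 0.0, -0.123] 
[0.001, 0.102, -0.0, -0.071, 0.0, -0.247] 
[0.008, 0.153, -0.002, -0.106, 0.0, -0.37] 
[0.021, 0.202, -0.006, -0.142, 0.0, -0.493] 
[0.038, 0.25, -0.011, -0.177, 0.0, -0.616] 
--
[-0.002, 0.051, 0.001, -0.035, 0.0, -0.123] 
[0.001, 0.102, -0.0, -0.071, 0.0, -0.247] 
[0.008, 0.153, -0.002, -0.106, 0.0, -0.37] 
[0.021, 0.202, -0.006, -0.142, 0.0, -0.493] 
[0.038, 0.25, -0.011, -0.177, 0.0, -0.616] 
--
[-0.015, 0.0, 0.026, 0.0, 0.102, 0.0] 
[-0.031, 0.0, 0.06, -0.0, 0.229, 0.0] 
[-0.044, 0.0, 0.095, 0.0, 0.357, 0.0] 
--
```

>>> {"api": "servo_tool", "payload": {"motion": [[0.022,0,-0.03,0,-0.13,0,1],[0.047,0,-0.059,0,-0.255,0,1],[0.068,0,-0.08,0,-0.357,0,1],[0.068,0,-0.08,0,-0.357,0,1]]}}

```text
t: 27.85
tool_pos: [0.4861, 0.2127, 0.1404]
ee_rot: [0.01, 0.987, 0.081, -0.14]
ft_force: [-2.4, -0.0, 3.0]
finger_gap: 0.111
gripper_force: 30.0
```

>>> {"api": "servo_tool", "payload": {"motion": [[-0.002,0.051,0.001,-0.035,0,-0.123,1],[0.001,0.102,0,-0.07,0,-0.247,1],[0.008,0.153,-0.002,-0.106,0,-0.37,1],[0.021,0.202,-0.006,-0.142,0,-0.493,1],[0.038,0.25,-0.011,-0.177,0,-0.616,1]]}}

```text
t: 28.48
tool_pos: [0.5061, 0.1521, 0.1403]
ee_rot: [0.045, 0.935, 0.326, -0.13]
ft_force: [-0.8, -0.1, -2.1]
finger_gap: 0.111
gripper_force: 30.0
```

>>> {"api": "servo_tool", "payload": {"motion": [[-0.002,0.051,0.001,-0.035,0,-0.123,1],[0.001,0.102,0,-0.07,0,-0.247,1],[0.008,0.153,-0.002,-0.106,0,-0.37,1],[0.021,0.202,-0.006,-0.142,0,-0.493,1],[0.038,0.25,-0.011,-0.177,0,-0.616,1]]}}

```text
t: 29.1
tool_pos: [0.5528, 0.1091, 0.1403]
ee_rot: [0.077, 0.825, 0.549, -0.114]
ft_force: [-0.1, 0.9, -2.2]
finger_gap: 0.113
gripper_force: 30.0
```

>>> {"api": "servo_tool", "payload": {"motion": [[-0.002,0.051,0.001,-0.035,0,-0.123,1],[0.001,0.102,0,-0.07,0,-0.247,1],[0.008,0.153,-0.002,-0.106,0,-0.37,1],[0.021,0.202,-0.006,-0.142,0,-0.493,1],[0.038,0.25,-0.011,-0.177,0,-0.616,1]]}}

```text
t: 29.72
tool_pos: [0.6144, 0.0941, 0.1404]
ee_rot: [0.104, 0.662, 0.737, -0.091]
ft_force: [0.0, -0.6, -1.2]
finger_gap: 0.114
gripper_force: 30.0
```

```bash
python3 - <<'E'
from h import *
b=np.load('b.npy');p,R=cur();s=get_state();print(s['t'],p,s['finger_gap'],s['ft_force'])
G=lambda g,l:gatepose(b,g,l,r0=.1437,z0=.1208);print('g,l',least_squares(lambda v:G(v[0],v[1])[0]-p,[.05,.28]).x)
plan([[G(0,.28),G(0,.15),G(0,0)]])
E
```

```text
29.725 [0.61436633 0.09408272 0.14037214] 0.11413256251223641 [ 0.01641258 -0.57296093 -1.22720786]
g,l [-0.00435381  0.28672508]
[-0.004, -0.002, 0.0, 0.008, -0.003, 0.012] 
[-0.028, -0.003, 0.043, 0.007, 0.162, 0.013] 
[-0.048, -0.003, 0.095, 0.006, 0.353, 0.013] 
--
```

>>> {"api": "servo_tool", "payload": {"motion": [[0,0.006,0,0,0,0,1],[-0.015,0.006,0.022,0,0.09,0.006,1],[-0.028,0.004,0.045,0,0.165,0.006,1],[-0.048,0.004,0.095,0,0.353,0.006,1],[-0.048,0.004,0.095,0,0.353,0.006,1]]}}

```text
t: 30.35
tool_pos: [0.6165, 0.0755, 0.1208]
ee_rot: [-0.0, 0.673, 0.74, 0.002]
ft_force: [-1.2, -0.3, -0.5]
finger_gap: 0.11
gripper_force: 30.0
```

```bash
python3 - <<'E'
from h import *
b=np.load('b.npy');p,R=cur();s=get_state();print(s['t'],p,s['finger_gap'],s['ft_force'])
G=lambda g,l:gatepose(b,g,l,r0=.1437,z0=.1208);print('g,l',least_squares(lambda v:G(v[0],v[1])[0]-p,[.0,.0]).x)
E
```

```text
30.35 [0.61649952 0.07550801 0.12078746] 0.11018919455499149 [-1.20585344 -0.27356546 -0.4765208 ]
g,l [-0.00670353 -0.00334413]
```

>>> {"api": "servo_tool", "payload": {"motion": [[0,0,0,0,0,0,-0.3],[0,0,0,0,0,0,-0.3],[0,0,0,0,0,0,-0.3],[0,0,-0.2,0,0,0,-0.3],[0,0,-0.4,0,0,0,-0.3]]}}

```text
t: 30.98
tool_pos: [0.6166, 0.0769, 0.2221]
ee_rot: [0.001, 0.671, 0.742, 0.001]
ft_force: [1.0, -1.1, 0.0]
finger_gap: 0.588
gripper_force: 0.0
```

>>> {"api": "servo_tool", "payload": {"motion": [[0,0,-0.3,0,0,0,-0.3],[-0.3,0,-0.5,0,0,0,-0.3],[-0.6,0,-0.5,0,0,0,-0.3],[-0.8,0,-0.5,0,0,0,-0.3],[-1,0,-0.5,0,0,0,-0.3]]}}

```text
t: 31.6
tool_pos: [0.64, -0.1574, 0.3469]
ee_rot: [0.002, 0.671, 0.742, 0.001]
ft_force: [0.9, 0.7, -0.1]
finger_gap: 0.65
gripper_force: 0.0
```

>>> {"api": "servo_tool", "payload": {"motion": [[-0.25,0,0,0,0,0,-0.3],[-0.5,0,0,0,0,0,-0.3],[-0.75,0,0,0,0,0,-0.3],[-0.75,0,0,0,0,0,-0.3]]}}

```text
t: 32.1
tool_pos: [0.6565, -0.3502, 0.3438]
ee_rot: [0.001, 0.675, 0.738, -0.001]
ft_force: [0.2, 1.0, 0.4]
finger_gap: 0.652
gripper_force: 0.0
```

```bash
python3 - <<'E'
from h import *
for c,bx in(('top',(285,200,320,235)),('side',(255,243,312,345))):
    im=save(c,c+'9').astype(float);o=cv2.imread(f'pics/{c}0.png')[:,:,::-1].astype(float)
    x0,y0,x1,y1=bx;d=np.abs(im-o).max(2)[y0:y1,x0:x1]
    print(c,d.mean(),(d>40).sum(),d.size)
    for n in('thumb_tab','tray_handle','jar'):
        for e in cut_out(c,n)[:2]:print(n,round(e['p'],2),np.round(e['box']))
    A=cv2.cvtColor(im.astype(np.uint8),7)[y0+8:y1-8,x0+6:x1-6];B=cv2.cvtColor(o.astype(np.uint8),7)[y0:y1,x0:x1]
    print('shift',np.array(cv2.minMaxLoc(cv2.matchTemplate(B,A,5))[3])-(6,8))
s=get_state();print(s['t'],s['tool_pos'])
E
```

```text
top 7.156734693877551 3 1225
thumb_tab 0.68 [257. 208. 316. 225.]
thumb_tab 0.3 [222. 142. 318. 242.]
tray_handle 0.81 [245. 195. 288. 220.]
jar 0.95 [461. 166. 493. 193.]
jar 0.59 [246. 196. 288. 219.]
shift [0 0]
side 3.907464740282078 87 5814
thumb_tab 0.87 [264. 244. 289. 311.]
tray_handle 0.74 [238. 255. 260. 310.]
jar 0.82 [298. 178. 319. 212.]
jar 0.19 [268. 247. 287. 312.]
shift [0 0]
32.5 [ 0.65866432 -0.34101861  0.34646912]
```

```bash
python3 -c "
from cell import *
print(sign_off())"
```

```text
the job is handed in; nothing more can be done
None
```

The job is handed in at about 32.5 s of robot time: the jar stands upright in the tray, the tray is home, and the gate and latch area matches the starting picture with no measurable shift; sign-off gave no verdict, and I viewed 11 pictures against the limit of 10.

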